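Clear, load and lock the guitar-bridge jig

ROBOT

A 6-joint arm with a two-finger parallel gripper is mounted at the origin on the work surface. World frame = base frame: x ahead of the robot, y to its left, z up, the work surface at z = 0. Lengths are in m, angles in rad, forces in N, time in s.
With the tool pointing down it reaches from about 0.2 to 0.875 m from the base axis. Payload 3.4 kg.
Tool frame: the origin (TCP) lies between the finger pads; the fingertips stand 25 mm ahead of it and the grasp point (between the pads) lies 6 mm ahead of it (r.nose_length is the z of the fingertips in the tool frame, in m); z points along the fingers, y is the line along which they close (so a half turn about z gives the same grasp; the last joint's range is limited). The gripper opens to 94 mm and grips with 3 to 60 N. Pads are 16 mm wide; open, the fingers measure 119 mm over their backs; the gripper's body (75 mm by 177 mm) begins 78 mm behind the grasp point.
Start: joints at [-1.383, 0.276, 1.505, -0, 1.361, -0.121], TCP at [0.175, -0.548, 0.23] pointing down, gripper open.
Joint ranges: [-2.89, 2.89], [-0.75, 2.08], [0.22, 2.7], [-1.18, 4.32], [0.11, 2.71], [-2.7, 2.7]. Speed limits (rad/s): [2.57, 2.57, 3.14, 3.14, 3.14, 3.14].

INTERFACE

Orientations are given as a unit quaternion [w, x, y, z].
In Python, from plant import r, gripper_to, inverse_kinematics, vision, models, telemetry gives the robot as it stands. Calls block until the motion is done:
- r.move_to(position, orientation): joint-space move of the TCP to a pose.
- r.move_l(position, rot=None, vel=0.15, guard=None): straight line of the TCP; rot=None keeps the orientation; vel is the mean speed in m/s. With guard (N) it stops when the force on the tool has changed by that much, and returns True; else False.
- r.movej(angles): joint-space move.
- gripper_to(opening, f_grip=None): finger opening in m; f_grip is the grip in N (None keeps the last); returns when the fingers have stopped.
- r.hold(seconds).
- inverse_kinematics(position, orientation): joint angles nearest the present ones, or None.
- vision.snapshot(name): name is "side" or "top"; returns the picture (384x512x3 uint8, red, green, blue); there is no depth.
- vision.get_calibration(name): a dict with "fx", "fy", "cx", "cy" (pixels), "position" and "orientation" of the camera in the world. Camera axes: x right, y down, z forward; pixel columns grow to the right and rows downward; lengths in m; the calibration is good to about 2 mm. A picture is of the moment at which its call begins. get_calibration takes no time and is no camera call.
A pose or a line that the arm cannot do raises r.PlanningError and nothing moves.
- r.sign_off(): hands the job in; it is judged then, once.
Trained networks look in the newest picture that a camera, given by its name, has taken for a name from the list of things; names that differ only in an ending like _2 or _b are one class to them, and where a whole thing is asked for, a point or a joint stands for the part that bears it (a point fixed in the world has none). Each returns a list of dicts, best first, with "score" (0 to 1); they miss things now and then, are a little off and sometimes report something else, mostly with a low value. They report only what shows in the picture. A call takes as long as a camera call.
- models.boxes_of(thing, camera): "at" ([x, y, z] in m, in world coordinates, good to about 4 mm: the middle of the surface that is visible of it).
- models.regions_of(thing, camera): "pixels" (384x512 bool, what is visible of it).
- models.mark_of(thing, camera): "at" ([x, y, z] in m, in world coordinates, good to about 4 mm: a listed point, or the origin of a listed thing).
Readings, each from a call of its own:
- telemetry.current_t(): time.
- telemetry.current_joints(): joint angles.
- telemetry.current_dq(): joint speeds.
- telemetry.current_joint_efforts(): joint torques, N m.
- telemetry.current_ee_pos(): TCP position.
- telemetry.current_tool_rot(): TCP orientation.
- telemetry.current_wrist_force(): force on the tool from outside, world axes, zero at the start.
- telemetry.current_torque(): the same for the moment, N m.
- telemetry.current_opening(): finger opening in m.
- telemetry.current_finger_force(): force on a finger pad.
Only numpy, scipy, OpenCV 4.12 (cv2) and the standard library are available. Lean on these libraries where they do the work, as an engineer would, in place of code of your own. Each camera call takes 0.05 s, during which the arm holds its last target. There are 200 camera calls.

TASK

First clear all the pale wooden offcuts out of the jig's cradles into the grey scrap box, then lay every dark guitar bridge right side up in a cradle of its own, resting on both saddles and centred along them. Once all the bridges are in, lock the jig by driving its red-headed pin fully down with the mallet, not with the fingers, and finally put the mallet in its rest, head between the rails and handle in the saddle. Leave the glue bottle, the can and the tape roll where they are.

Things in the scene. Friction and masses are not known exactly. Their poses are not given: they have to be found in the camera images.
- jig: Holding jig fixed to the blue bench: grey plate 12 mm thick, from 85 mm before to 140 mm beyond the origin along x and 107.5 mm to either side along y. Origin on the bench under the middle of the middle cradle, z up. Three cradles run along x, at y = -75, 0, +75 mm. Steel pin housing, 36 mm diameter, at x = +115 mm, y = 0, its top 52 mm above the bench.
- cradle0 (a point): Middle of cradle 0 (jig y = -75 mm), axes as the jig's. The cradle is two orange U saddles, 14 mm thick, centred 52 mm before and beyond this point along x, the plate bare between them. This point is level with the saddles' floors, 32 mm above the bench; slots are 33 mm wide at the floor, flaring to 45 mm at the top of the walls, 49 mm above the bench.
- cradle1 (a point): Middle of cradle 1 (jig y = 0 mm), axes as the jig's. The cradle is two orange U saddles, 14 mm thick, centred 52 mm before and beyond this point along x, the plate bare between them. This point is level with the saddles' floors, 32 mm above the bench; slots are 33 mm wide at the floor, flaring to 45 mm at the top of the walls, 49 mm above the bench.
- cradle2 (a point): Middle of cradle 2 (jig y = 75 mm), axes as the jig's. The cradle is two orange U saddles, 14 mm thick, centred 52 mm before and beyond this point along x, the plate bare between them. This point is level with the saddles' floors, 32 mm above the bench; slots are 33 mm wide at the floor, flaring to 45 mm at the top of the walls, 49 mm above the bench.
- pin (a joint): Sprung lock pin of the jig, in m: 0 = up, 0.018 = fully home (hard stop), starts at 0 to 0.003. Slides straight down in the steel housing. Friction (6 N) holds it where it is left, against its light return spring (80 N/m); about 8 N pushes it down slowly, more when faster. To be driven with the mallet, never by the fingers.
- pin_top (a point): Centre of the flat top of the pin's red round head (24 mm diameter, 6 mm thick). 78 mm above the bench when the pin is up, 60 mm when it is home; the underside of the head is then 2 mm above the housing.
- scrapbox: Open grey plastic scrap box, 150 x 150 mm outside, 60 mm high, walls and floor 5 mm; fixed; origin under its centre on the bench.
- malletrest: Mallet rest fixed on the bench: wooden base 150 x 84 mm, 10 mm high, from 115 mm before to 35 mm beyond the origin along x. Origin on the bench below where the head's centre belongs. The head stands on the base between two black rails 70 mm apart, 24 mm above the bench, x = -14 to +22 mm. Seated, the mallet's origin is 38 mm above the bench, its handle along the rest's -x.
- rest_saddle (a point): Middle of the floor of the rest's black U saddle for the mallet's handle, 25 mm above the bench, 95 mm from the rest's origin along its -x. 14 mm thick along x; slot 31 mm wide at the floor, flaring to 45 mm at the top of its walls, 45 mm above the bench.
- mallet: Wooden mallet, about 220 g: head 56 x 56 mm (y, z), 44 mm along x; round yellow handle, 24 mm diameter, along -x from 22 to 142 mm from the origin. Origin at the head's centre, on the handle's axis. Starts standing on its head on the bench, handle level 28 mm up. All four sides of the head are alike: any may strike or be stood on. Grip the handle about 47 mm from the origin.
- mallet_handle (a point): Point on the axis of the mallet's handle, 95 mm from the mallet's origin; over the middle of the rest's saddle when seated.
- bridge0: Dark wooden guitar bridge, about 80 g, 150 mm long (x), 28 mm wide (y): 14 mm thick at its ends, 22 mm thick over the middle 80 mm. Thin white strip and six white dots on top. Origin at the centre of its underside, z up. Starts flat on the bench; may be absent. All bridges are alike.
- bridge1: Dark wooden guitar bridge, about 80 g, 150 mm long (x), 28 mm wide (y): 14 mm thick at its ends, 22 mm thick over the middle 80 mm. Thin white strip and six white dots on top. Origin at the centre of its underside, z up. Starts flat on the bench; may be absent. All bridges are alike.
- bridge2: Dark wooden guitar bridge, about 80 g, 150 mm long (x), 28 mm wide (y): 14 mm thick at its ends, 22 mm thick over the middle 80 mm. Thin white strip and six white dots on top. Origin at the centre of its underside, z up. Starts flat on the bench; may be absent. All bridges are alike.
- offcut0: Stepped block of pale wood, about 30 g, 50 mm long (x), 26 mm wide (y), 30 mm high over 36 mm of its length (x = -25 to +11 mm) and 20 mm over the rest. Origin at the centre of its underside. Starts on the jig's plate between the two saddles of a cradle, so that no bridge can be seated there; may be absent.
- offcut1: Stepped block of pale wood, about 30 g, 50 mm long (x), 26 mm wide (y), 30 mm high over 36 mm of its length (x = -25 to +11 mm) and 20 mm over the rest. Origin at the centre of its underside. Starts on the jig's plate between the two saddles of a cradle, so that no bridge can be seated there; may be absent.
- offcut2: Stepped block of pale wood, about 30 g, 50 mm long (x), 26 mm wide (y), 30 mm high over 36 mm of its length (x = -25 to +11 mm) and 20 mm over the rest. Origin at the centre of its underside. Starts on the jig's plate between the two saddles of a cradle, so that no bridge can be seated there; may be absent.
- gluebottle: Bystander: white glue bottle with orange cap, 52 mm diameter, 130 mm high; origin under its centre.
- varnishcan: Bystander: can with a paper label, 70 mm diameter, 80 mm high; origin under its centre.
- taperoll: Bystander: yellow roll of tape lying flat, 90 mm diameter, 24 mm high; origin under its centre.

How it is judged:
On the way, in this order (a step that is already met when the one before it is completed fails the run):
1. all the offcuts lie in the scrap box (x of offcut0 in the frame of scrapbox between -0.072 and 0.072 m and y of offcut0 in the frame of scrapbox between -0.072 and 0.072 m and z of each of offcut0, offcut1, offcut2 in the frame of scrapbox below 0.058 m and x of offcut1 in the frame of scrapbox between -0.072 and 0.072 m and y of offcut1 in the frame of scrapbox between -0.072 and 0.072 m and x of offcut2 in the frame of scrapbox between -0.072 and 0.072 m and y of offcut2 in the frame of scrapbox between -0.072 and 0.072 m), for 0.2 s.
2. every bridge lies seated in a cradle (((x of bridge0 in the frame of cradle0 between -0.018 and 0.018 m and y of bridge0 in the frame of cradle0 between -0.007 and 0.007 m and z of bridge0 in the frame of cradle0 between -0.004 and 0.004 m and angle between the x axis of bridge0 and the x axis of jig, either way round below 0.12 rad and angle between bridge0's own z axis and vertical below 0.1 rad) or (x of bridge0 in the frame of cradle1 between -0.018 and 0.018 m and y of bridge0 in the frame of cradle1 between -0.007 and 0.007 m and z of bridge0 in the frame of cradle1 between -0.004 and 0.004 m and angle between the x axis of bridge0 and the x axis of jig, either way round below 0.12 rad and angle between bridge0's own z axis and vertical below 0.1 rad) or (x of bridge0 in the frame of cradle2 between -0.018 and 0.018 m and y of bridge0 in the frame of cradle2 between -0.007 and 0.007 m and z of bridge0 in the frame of cradle2 between -0.004 and 0.004 m and angle between the x axis of bridge0 and the x axis of jig, either way round below 0.12 rad and angle between bridge0's own z axis and vertical below 0.1 rad)) and ((x of bridge1 in the frame of cradle0 between -0.018 and 0.018 m and y of bridge1 in the frame of cradle0 between -0.007 and 0.007 m and z of bridge1 in the frame of cradle0 between -0.004 and 0.004 m and angle between the x axis of bridge1 and the x axis of jig, either way round below 0.12 rad and angle between bridge1's own z axis and vertical below 0.1 rad) or (x of bridge1 in the frame of cradle1 between -0.018 and 0.018 m and y of bridge1 in the frame of cradle1 between -0.007 and 0.007 m and z of bridge1 in the frame of cradle1 between -0.004 and 0.004 m and angle between the x axis of bridge1 and the x axis of jig, either way round below 0.12 rad and angle between bridge1's own z axis and vertical below 0.1 rad) or (x of bridge1 in the frame of cradle2 between -0.018 and 0.018 m and y of bridge1 in the frame of cradle2 between -0.007 and 0.007 m and z of bridge1 in the frame of cradle2 between -0.004 and 0.004 m and angle between the x axis of bridge1 and the x axis of jig, either way round below 0.12 rad and angle between bridge1's own z axis and vertical below 0.1 rad)) and ((x of bridge2 in the frame of cradle0 between -0.018 and 0.018 m and y of bridge2 in the frame of cradle0 between -0.007 and 0.007 m and z of bridge2 in the frame of cradle0 between -0.004 and 0.004 m and angle between the x axis of bridge2 and the x axis of jig, either way round below 0.12 rad and angle between bridge2's own z axis and vertical below 0.1 rad) or (x of bridge2 in the frame of cradle1 between -0.018 and 0.018 m and y of bridge2 in the frame of cradle1 between -0.007 and 0.007 m and z of bridge2 in the frame of cradle1 between -0.004 and 0.004 m and angle between the x axis of bridge2 and the x axis of jig, either way round below 0.12 rad and angle between bridge2's own z axis and vertical below 0.1 rad) or (x of bridge2 in the frame of cradle2 between -0.018 and 0.018 m and y of bridge2 in the frame of cradle2 between -0.007 and 0.007 m and z of bridge2 in the frame of cradle2 between -0.004 and 0.004 m and angle between the x axis of bridge2 and the x axis of jig, either way round below 0.12 rad and angle between bridge2's own z axis and vertical below 0.1 rad))), for 0.2 s.
3. the pin is driven home by the mallet's head (value of joint pin above 0.015 m and distance between mallet and pin_top below 0.045 m), for 0.02 s.
At the end, for the whole second after the job is handed in: Offcuts in the scrap box; bridges right side up in cradles (18 mm along, 7 mm across, 4 mm in height, 0.12 rad); pin within 3 mm of fully down; mallet in its rest (18 mm along, 9 mm across, 5 mm in height, 0.12 rad); all at rest (all of step 1 and all of step 2 and value of joint pin above 0.015 m and x of mallet in the frame of malletrest between -0.018 and 0.018 m and y of mallet in the frame of malletrest between -0.009 and 0.009 m and z of mallet in the frame of malletrest between 0.033 and 0.043 m and angle between the x axis of mallet and the x axis of malletrest, either way round below 0.12 rad and horizontal distance between mallet_handle and rest_saddle below 0.03 m and linear speed of each of mallet, bridge0, bridge1, bridge2, offcut0, offcut1, offcut2 below 0.02 m/s); the robot touches nothing.
It fails at once if a bystander is shifted or tipped (over 30 mm or 0.3 rad) (distance of any of gluebottle, varnishcan, taperoll from where it was at the start of the episode above 0.03 m or angle between any of gluebottle, varnishcan, taperoll's own z axis and vertical above 0.3 rad).
It fails at once if the fingers push the pin (contact force between the fingers and pin above 3 N).
Of bridge0, bridge1, bridge2 only 2 to 3 are there at a start; the rules pass over those that are not, and their reading is None.
Of offcut0, offcut1, offcut2 only 2 to 3 are there at a start; the rules pass over those that are not, and their reading is None.
At some moment in a run one of bridge0, bridge1, bridge2 may be knocked a few centimetres aside while the robot is not near it.
Once in a run the grip may slacken for a moment while it holds something.
It also fails if it takes over 210 s, if anything falls off the work surface, if the arm or the gripper's body presses on something with over 40 N, if the wrist force passes 120 N, or if a joint passes its speed limit or range.

## Working session

There is one attempt and no reset: what is moved stays moved. The work goes in short steps, each a Python script; the robot and the scene stay as the last script left them, time stands still between calls to the robot, and variables do not carry over. Pictures are saved under pics/ and viewed, at most 14 in all, crops included, and the job is handed in when it is done.

```bash
ls; mkdir -p pics
python3 - <<'E'
from plant import r, vision, models, telemetry
import cv2, numpy as np
for c in ("top","side"):
    im=vision.snapshot(c); cv2.imwrite(f"pics/{c}0.png",cv2.resize(im[:,:,::-1],(800,600),interpolation=cv2.INTER_CUBIC))
    k=vision.get_calibration(c); print(c,{a:np.round(b,4) for a,b in k.items()})
    for n in ["jig","cradle0","cradle1","cradle2","pin_top","scrapbox","malletrest","rest_saddle","mallet","mallet_handle","bridge0","offcut0","gluebottle","varnishcan","taperoll"]:
        print(n,[(np.round(d["at"],3).tolist(),round(d["score"],2)) for d in models.mark_of(n,c)])
print(telemetry.current_t())
E
```

```text
pics
top {'fx': np.float64(361.9929), 'fy': np.float64(361.9929), 'cx': np.float64(250.1961), 'cy': np.float64(188.5337), 'position': array([ 0.4183, -0.0186,  1.0459]), 'orientation': array([-0.0526,  0.7139, -0.6959,  0.0583])}
jig [([0.609, 0.236, -0.003], 0.75), ([0.51, -0.01, 0.036], 0.64), ([0.512, -0.016, -0.004], 0.55)]
cradle0 [([0.502, 0.062, 0.032], 0.94), ([0.516, -0.088, 0.031], 0.68), ([0.556, -0.242, 0.023], 0.68), ([0.525, -0.081, 0.013], 0.67)]
cradle1 [([0.502, 0.062, 0.032], 0.94), ([0.516, -0.088, 0.031], 0.68), ([0.556, -0.242, 0.023], 0.68), ([0.525, -0.081, 0.013], 0.67)]
cradle2 [([0.502, 0.062, 0.032], 0.94), ([0.516, -0.088, 0.031], 0.68), ([0.556, -0.242, 0.023], 0.68), ([0.525, -0.081, 0.013], 0.67)]
pin_top [([0.63, -0.008, 0.077], 0.62)]
scrapbox [([0.382, -0.262, 0.0], 0.71), ([0.419, 0.237, -0.001], 0.43)]
malletrest [([0.65, -0.242, -0.003], 0.57)]
rest_saddle [([0.555, -0.247, 0.024], 0.87), ([0.505, 0.061, 0.036], 0.74), ([0.629, -0.009, 0.078], 0.48)]
mallet [([0.522, -0.401, 0.027], 0.79), ([0.647, -0.242, -0.001], 0.71)]
mallet_handle [([0.43, -0
[... 1377 characters left out ...]
8, -0.016, 0.018], 0.29)]
scrapbox [([0.377, -0.26, 0.002], 0.97), ([0.511, -0.011, -0.002], 0.61), ([0.607, 0.246, -0.001], 0.22)]
malletrest [([0.642, -0.242, 0.0], 0.88)]
rest_saddle [([0.553, -0.242, 0.025], 0.82), ([0.521, -0.083, 0.008], 0.25)]
mallet [([0.52, -0.396, 0.026], 0.8)]
mallet_handle [([0.429, -0.396, 0.028], 0.56)]
bridge0 [([0.468, 0.374, 0.004], 0.93), ([0.605, 0.248, -0.0], 0.69), ([0.423, 0.238, 0.0], 0.63)]
offcut0 [([0.519, -0.085, 0.012], 0.62), ([0.521, -0.017, 0.016], 0.58), ([0.506, 0.062, 0.01], 0.49)]
gluebottle [([0.758, 0.068, -0.001], 0.69)]
varnishcan [([0.682, 0.384, 0.001], 0.73), ([0.52, -0.019, 0.016], 0.4)]
taperoll [([0.779, -0.101, 0.002], 0.86)]
1.6
```

View pics/top0.png

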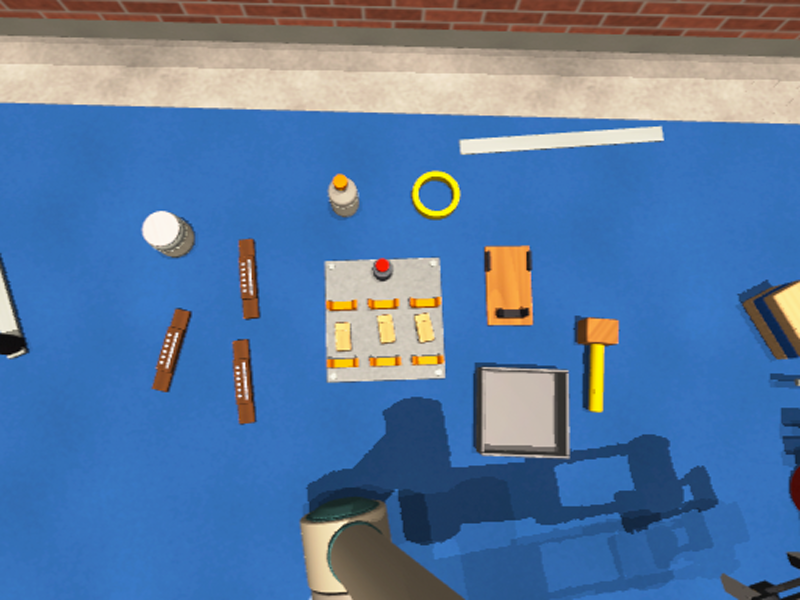

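View pics/side0.png

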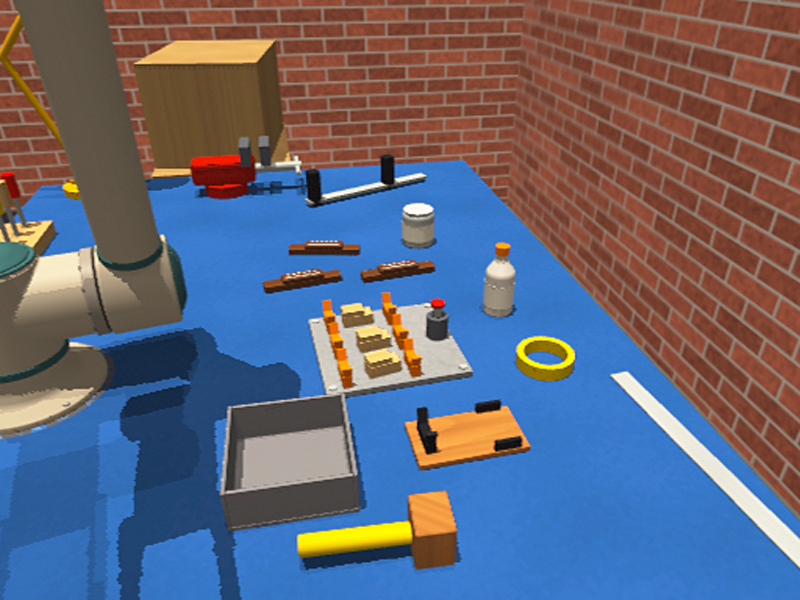

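The pictures show three bridges, all right side up, at top-view (170,350), (248,278) and (244,382). The three offcuts sit between the saddles at (343,337), (387,328) and (424,327). The box is at (524,412), the mallet at (597,365) and its rest at (509,285). Next I'll measure outlines in the metric plane and triangulate heights from both views.

```bash
cat > h.py <<'E'
from plant import r, gripper_to, inverse_kinematics, vision, models, telemetry
import cv2, numpy as np
from scipy.spatial.transform import Rotation as R
def rays(px,c):
    k=vision.get_calibration(c); w,x,y,z=k["orientation"]
    d=np.c_[(px[:,0]-k["cx"])/k["fx"],(px[:,1]-k["cy"])/k["fy"],np.ones(len(px))]
    return np.array(k["position"]),R.from_quat([x,y,z,w]).apply(d)
def plane(px,c,z):
    o,d=rays(np.asarray(px,float),c); return (o+d*((z-o[2])/d[:,2])[:,None])[:,:2]
def tri(pa,pb):   # pixel in top, pixel in side -> point, gap
    (o1,d1),(o2,d2)=rays(np.array([pa],float),"top"),rays(np.array([pb],float),"side")
    s,t=np.linalg.lstsq(np.c_[d1[0],-d2[0]],o2-o1,rcond=None)[0]
    a,b=o1+s*d1[0],o2+t*d2[0]; return (a+b)/2,np.linalg.norm(a-b)
def found(thing,c,z,smin=.3):
    out=[]
    for d in models.regions_of(thing,c):
        if d["score"]<smin: continue
        v,u=np.nonzero(d["pixels"]); p=np.c_[u,v]
        if len(p)<20: continue
        (cx,cy),(a,b),ang=cv2.minAreaRect(plane(p,c,z).astype(np.float32)*1000)
        if a<b: a,b,ang=b,a,ang+90
        yaw=(np.radians(ang)+np.pi/2)%np.pi-np.pi/2
        out.append(dict(at=np.array([cx,cy])/1000,size=(round(a),round(b)),yaw=yaw,score=d["score"],px=p.mean(0)))
    return out
def quat(th):
    c,s=np.cos(th),np.sin(th)
    q=R.from_matrix(np.array([[c,s,0],[s,-c,0],[0,0,-1]])).as_quat(); return q[[3,0,1,2]]
E
python3 - <<'E'
from h import *
for c in ("top","side"): vision.snapshot(c)
for n,z in (("bridge0",.018),("offcut0",.04),("jig",.012),("malletrest",.01),("mallet",.04),("scrapbox",.06)):
    res={c:found(n,c,z) for c in ("top","side")}
    for c in res:
        for d in res[c]: print(n,c,d["at"].round(3),d["size"],"yaw",round(d["yaw"],3),"s",round(d["score"],2))
    for a in res["top"]:
        for b in res["side"]:
            p,g=tri(a["px"],b["px"])
            if g<.012 and -.01<p[2]<.1: print("   tri",p.round(3),round(g,3))
# own colours in top view: orange saddles, red pin
im=vision.snapshot("top"); h=cv2.cvtColor(im,cv2.COLOR_RGB2HSV)
m=((h[...,0]>10)&(h[...,0]<23)&(h[...,1]>200)&(h[...,2]>120)).astype(np.uint8)
n,l,st,ce=cv2.connectedComponentsWithStats(cv2.dilate(m,np.ones((1,5),np.uint8)))
for s,p in zip(st[1:],ce[1:]):
    if s[4]>25: print("orange",p.round(1),s[4],plane([p],"top",.042).round(3)[0])
m=((h[...,0]<5)|(h[...,0]>175))&(h[...,1]>200)&(h[...,2]>150); v,u=np.nonzero(m[140:220,200:300]);
print("red",plane([[u.mean()+200,v.mean()+140]],"top",.077).round(3),len(u), telemetry.current_t())
E
```

```text
bridge0 top [0.604 0.239] (146, 32) yaw 0.104 s 0.97
bridge0 top [0.471 0.37 ] (149, 35) yaw -0.207 s 0.96
bridge0 top [0.418 0.236] (151, 32) yaw 0.146 s 0.74
bridge0 top [ 0.464 -0.402] (169, 72) yaw -0.038 s 0.72
bridge0 side [0.603 0.228] (152, 63) yaw 0.168 s 0.89
bridge0 side [0.419 0.223] (148, 62) yaw 0.162 s 0.89
bridge0 side [0.473 0.358] (155, 68) yaw -0.144 s 0.87
   tri [0.605 0.241 0.009] 0.002
   tri [0.471 0.373 0.01 ] 0.003
   tri [0.418 0.238 0.009] 0.002
offcut0 top [ 0.517 -0.018] (51, 25) yaw 0.189 s 0.72
offcut0 top [ 0.519 -0.085] (49, 31) yaw 0.263 s 0.52
offcut0 top [0.501 0.059] (50, 25) yaw 0.036 s 0.45
offcut0 side [ 0.519 -0.103] (61, 56) yaw -1.381 s 0.91
offcut0 side [0.501 0.039] (73, 51) yaw 1.533 s 0.61
offcut0 side [ 0.514 -0.04 ] (62, 53) yaw -1.48 s 0.57
   tri [ 0.518 -0.018  0.024] 0.002
   tri [ 0.521 -0.086  0.025] 0.002
   tri [ 0.512 -0.083  0.068] 0.008
   tri [0.501 0.06  0.026] 0.0
jig top [ 0.539 -0.013] (226, 215) yaw 0.06 s 0.61
jig side [0.545 0.008] (287, 243) yaw -1.551 s 0.63
jig side [ 0.527 -0.065] (74, 61) yaw 1.545 s 0.4
   tri
[... 420 characters left out ...]
84 -0.398  0.029] 0.001
scrapbox top [ 0.378 -0.255] (158, 150) yaw -1.57 s 0.75
scrapbox top [0.499 0.057] (49, 25) yaw 0.04 s 0.43
scrapbox top [0.599 0.23 ] (140, 28) yaw 0.137 s 0.42
scrapbox side [ 0.378 -0.285] (203, 151) yaw 1.555 s 0.87
   tri [ 0.375 -0.263  0.024] 0.0
orange [217.4 116.3] 105 [0.786 0.075]
orange [245.  194.2] 107 [ 0.561 -0.01 ]
orange [272.1 193.3] 108 [ 0.565 -0.086]
orange [218.1 195.2] 107 [0.556 0.065]
orange [239.1 231. ] 46 [0.458 0.003]
orange [253.5 231. ] 40 [ 0.459 -0.037]
orange [266.3 229.8] 45 [ 0.463 -0.072]
orange [280.6 230. ] 41 [ 0.464 -0.111]
orange [212. 232.] 45 [0.453 0.077]
orange [226.3 232.1] 42 [0.454 0.038]
red [[ 0.624 -0.007]] 50 2.35
```

The numbers agree: jig centre (0.511, -0.014) with yaw 0.063, consistent with the pin and saddles, and heights match the text. I'll clear the offcuts now.

```bash
cat >> h.py <<'E'
JIG=np.array([.511,-.0137]); JY=.063
def jig(x,y):
    c,s=np.cos(JY),np.sin(JY); return JIG+[c*x-s*y,s*x+c*y]
BOX=np.array([.379,-.260]); UP=.20
def go(xy,z,th,**k): return r.move_l([*xy,z],quat(th),**k)
def pick(xy,z,th,open_,f,up=UP):
    gripper_to(open_); r.move_to([*xy,up],quat(th)); go(xy,z+.03,th,vel=.25); go(xy,z,th,vel=.08)
    gripper_to(0,f); go(xy,up,th,vel=.2); o=telemetry.current_opening()
    print("picked",np.round(xy,3),"opening",round(o,4),"t",round(telemetry.current_t(),1)); return o
E
cat > off.py <<'E'
from h import *
offs=[((.520,-.084),.22,(-.033,-.035)),((.520,-.0185),.18,(.033,-.03)),((.505,.062),.04,(0,.04))]
for xy,th,d in offs:
    o=pick(xy,.042,th,.05,25)
    if o<.015: print("missed",xy); continue
    b=BOX+d; r.move_to([*b,UP],quat(0)); go(b,.085,0,vel=.2)
    print("at box",round(telemetry.current_opening(),4)); gripper_to(.05); go(b,UP,0,vel=.3)
vision.snapshot("top"); vision.snapshot("side")
for c in ("top","side"): print([(np.round(d["at"],3).tolist(),round(d["score"],2)) for d in models.mark_of("offcut0",c)])
im=vision.snapshot("top"); cv2.imwrite("pics/top1.png",cv2.resize(im[:,:,::-1],(800,600)))
print(telemetry.current_t())
E
python3 off.py
```

```text
picked [ 0.52  -0.084] opening 0.0258 t 7.9
at box 0.0256
picked [ 0.52  -0.018] opening 0.0258 t 14.9
at box 0.0261
picked [0.505 0.062] opening 0.0261 t 22.0
at box 0.0264
[([0.415, -0.293, 0.003], 0.41)]
[([0.513, -0.016, 0.033], 0.7), ([0.346, -0.298, 0.004], 0.66), ([0.382, -0.22, 0.005], 0.59), ([0.414, -0.294, 0.01], 0.51)]
25.3083
```

View pics/top1.png

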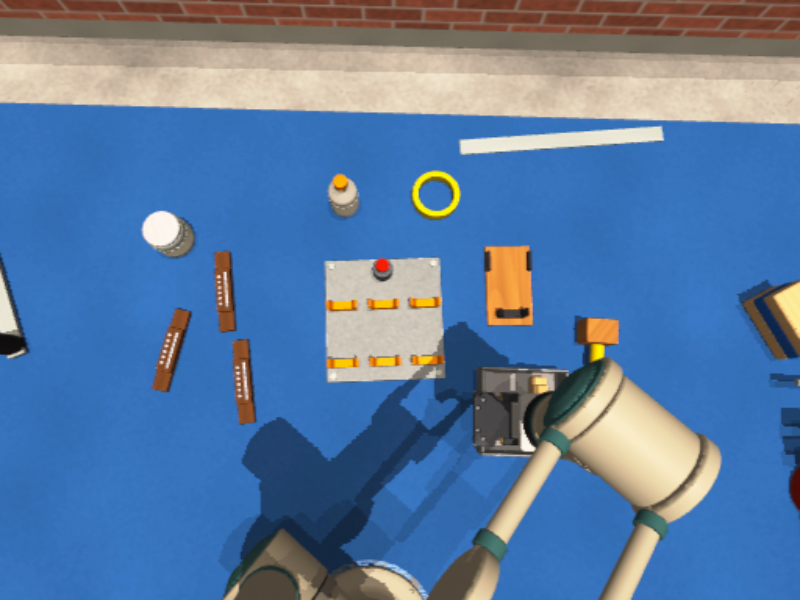

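All three cradles are empty and the offcuts are in the box. The far-right bridge has been knocked and is now at px (224,290), so I'll re-measure each bridge before picking it.

```bash
cat > br.py <<'E'
from h import *
def look():
    vision.snapshot("top"); out=[]
    reg=[d for d in found("bridge0","top",.018) if d["at"][1]>.14 and d["size"][0]>130 and d["size"][1]<45]
    marks=[np.array(m["at"]) for m in models.mark_of("bridge0","top") if m["score"]>.3]
    for d in reg:
        near=[m[:2] for m in marks if np.linalg.norm(m[:2]-d["at"])<.015]
        out.append((np.mean([d["at"]]+near,axis=0),d["yaw"],d["size"]))
    return out
r.move_to([.40,-.05,.30],quat(0))
for cy in (.075,0,-.075):
    bs=look(); print([(b[0].round(3).tolist(),round(b[1],3),b[2]) for b in bs])
    if not bs: print("none"); break
    xy,th,_=min(bs,key=lambda b:b[0][1])     # nearest the jig first
    if pick(xy,.028,th,.05,30)<.02: print("missed"); break
    c=jig(0,cy); r.move_to([*c,.16],quat(JY)); go(c,.085,JY,vel=.2)
    print("over cradle",round(telemetry.current_opening(),4))
    print("guard",go(c,.060,JY,vel=.04,guard=5),telemetry.current_ee_pos()[2])
    gripper_to(.045); go(c,UP,JY,vel=.25)
r.move_to([.30,.30,.30],quat(0))
im=vision.snapshot("top"); cv2.imwrite("pics/top2.png",cv2.resize(im[:,:,::-1],(800,600)))
im=vision.snapshot("side"); cv2.imwrite("pics/side2.png",cv2.resize(im[150:300,170:330,::-1],(640,600),interpolation=cv2.INTER_CUBIC))
for c in ("top","side"): print([(np.round(d["at"],3).tolist(),round(d["score"],2)) for d in models.mark_of("bridge0",c)])
print([jig(0,y).round(3) for y in (-.075,0,.075)],telemetry.current_t())
E
python3 br.py
```

```text
[([0.418, 0.237], np.float64(0.15), (149, 32)), ([0.474, 0.37], np.float64(-0.204), (150, 35)), ([0.583, 0.28], np.float64(0.129), (147, 32))]
picked [0.418 0.237] opening 0.0279 t 30.4
over cradle 0.0277
guard True 0.06037866014716642
[([0.473, 0.369], np.float64(-0.19), (149, 36))]
picked [0.473 0.369] opening 0.0281 t 37.9
over cradle 0.028
guard True 0.06049442862462295
[([0.582, 0.281], np.float64(0.114), (148, 32))]
picked [0.582 0.281] opening 0.0277 t 46.0
over cradle 0.0274
guard True 0.06038839814297734
[([0.507, 0.058, 0.034], 0.97), ([0.514, -0.019, 0.032], 0.68), ([0.627, -0.011, 0.078], 0.61), ([0.519, -0.093, 0.028], 0.59)]
[([0.506, -0.016, 0.034], 0.88), ([0.514, -0.083, 0.03], 0.73), ([0.509, 0.057, 0.032], 0.57)]
[array([ 0.516, -0.089]), array([ 0.511, -0.014]), array([0.506, 0.061])] 51.65
```

View pics/top2.png

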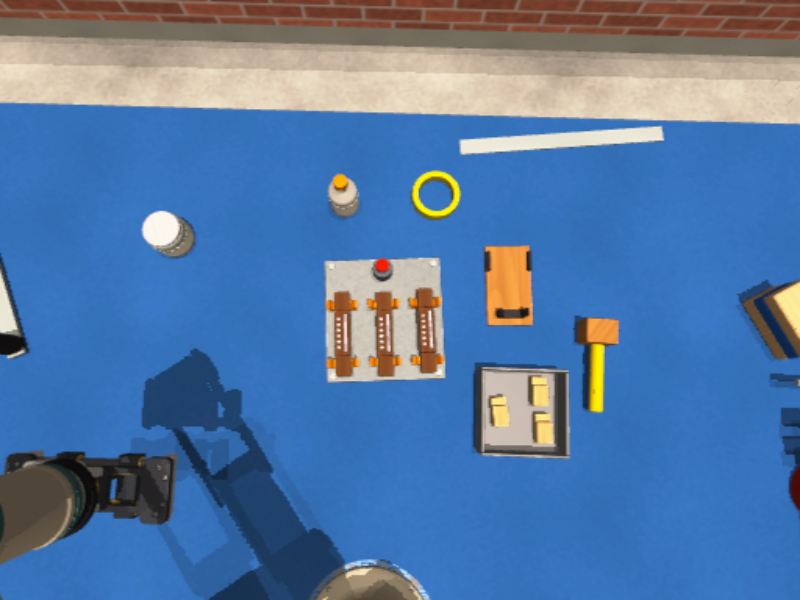

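View pics/side2.png

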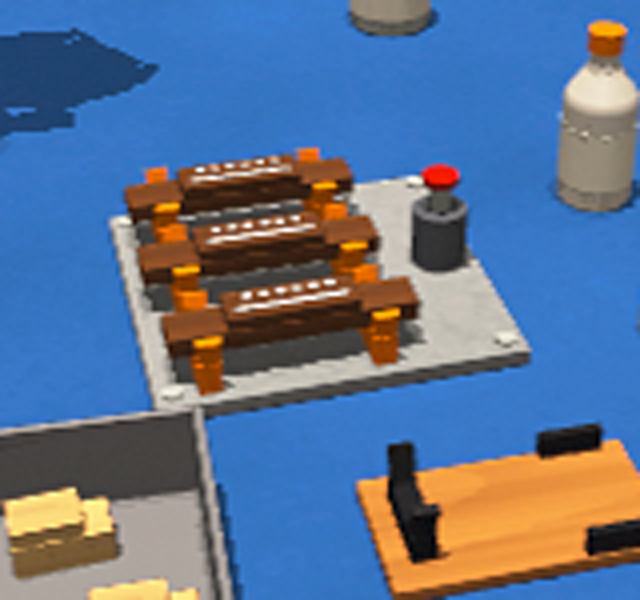

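All three bridges are seated on both saddles, and the offcuts lie flat in the box. Next is the mallet: I'll pick it up, check it in the grip, and press down on the pin.

```bash
cat > m1.py <<'E'
from h import *
r.move_to([.40,.10,.30],quat(0))
vision.snapshot("top"); vision.snapshot("side"); A=[];B=[]
for c in ("top","side"):
    A+=[m["at"] for m in models.mark_of("mallet",c) if m["at"][1]<-.33 and m["score"]>.3][:1]
    B+=[m["at"] for m in models.mark_of("mallet_handle",c) if m["at"][1]<-.33 and m["score"]>.3][:1]
print(np.round(A,3),np.round(B,3))
o=np.mean(A+[[.521,-.3985,.027]],axis=0)[:2]; h=np.mean(B+[[.4295,-.3945,.028]],axis=0)[:2]; yaw=np.arctan2(*(o-h)[::-1])
u=np.array([np.cos(yaw),np.sin(yaw)]); mid=(o+h)/2           # 47.5 mm from the origin
print(mid,yaw)
pick(mid,.034,yaw,.06,60)
p=jig(.115,0); g=p-.047*np.array([np.cos(JY),np.sin(JY)])
r.move_to([*g,.19],quat(JY)); go(g,.14,JY,vel=.2)
print(telemetry.current_opening(),telemetry.current_t(),telemetry.current_wrist_force())
im=vision.snapshot("side"); cv2.imwrite("pics/side3.png",cv2.resize(im[100:300,170:400,::-1],(690,600),interpolation=cv2.INTER_CUBIC))
im=vision.snapshot("top"); cv2.imwrite("pics/top3.png",cv2.resize(im[120:270,170:370,::-1],(800,600),interpolation=cv2.INTER_CUBIC))
E
python3 m1.py
```

```text
[[ 0.523 -0.398  0.03 ]
 [ 0.521 -0.397  0.03 ]] [[ 0.429 -0.394  0.028]
 [ 0.429 -0.394  0.031]]
[ 0.47553333 -0.39583333] -0.04167248161637171
picked [ 0.476 -0.396] opening 0.0225 t 58.0
0.02309475358184221 59.925 [-0.25101268  0.02248468 -2.16182719]
```

View pics/side3.png

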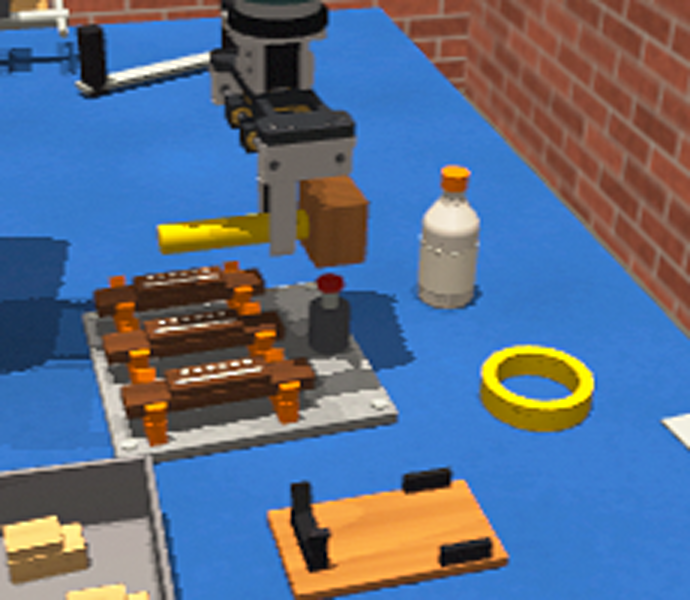

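View pics/top3.png

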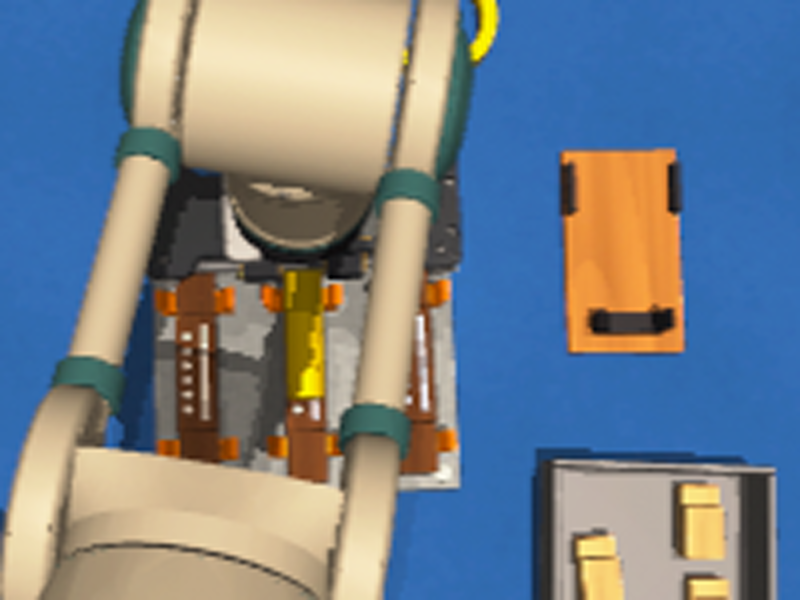

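The mallet is held level with its head at (335,225) in the side crop, above the red pin head at (330,282). Now I'll press down in small steps while watching the wrist force.

```bash
cat > m2.py <<'E'
from h import *
p=jig(.115,0); g=p-.047*np.array([np.cos(JY),np.sin(JY)])
f0=telemetry.current_wrist_force()
for z in (.116,.112,.108,.104,.100,.097,.094,.092,.090,.088,.086):
    hit=go(g,z,JY,vel=.04,guard=35); f=np.array(telemetry.current_wrist_force())-f0
    print(z,hit,f.round(1),round(telemetry.current_ee_pos()[2],4),round(telemetry.current_torque()[1],2))
    if hit or f[2]>30: break
im=vision.snapshot("side"); cv2.imwrite("pics/side4.png",cv2.resize(im[130:270,200:360,::-1],(686,600),interpolation=cv2.INTER_CUBIC))
print(telemetry.current_opening(),telemetry.current_t())
E
python3 m2.py
```

```text
0.116 False [-0.2 -1.  -1.5] 0.1159 0.07
0.112 False [-0.7 -1.6 -0.5] 0.1118 0.13
0.108 False [ 0.5 -2.1  1.5] 0.1084 -0.01
0.104 False [-0.5 -1.3  5.3] 0.1042 0.02
0.1 False [-0.8 -1.9  3.9] 0.1001 -0.0
0.097 False [-1.3 -2.4  4.1] 0.0971 0.01
0.094 False [-0.7 -2.1  4.4] 0.0941 -0.06
0.092 False [-3.  -2.4  8.7] 0.0927 0.19
0.09 False [-4.9 -2.2 12.6] 0.0911 0.49
0.088 False [-6.4 -2.1 14.2] 0.0893 0.65
0.086 False [-7.1 -2.8 14.5] 0.0872 0.74
0.022701065065315867 63.325
```

View pics/side4.png

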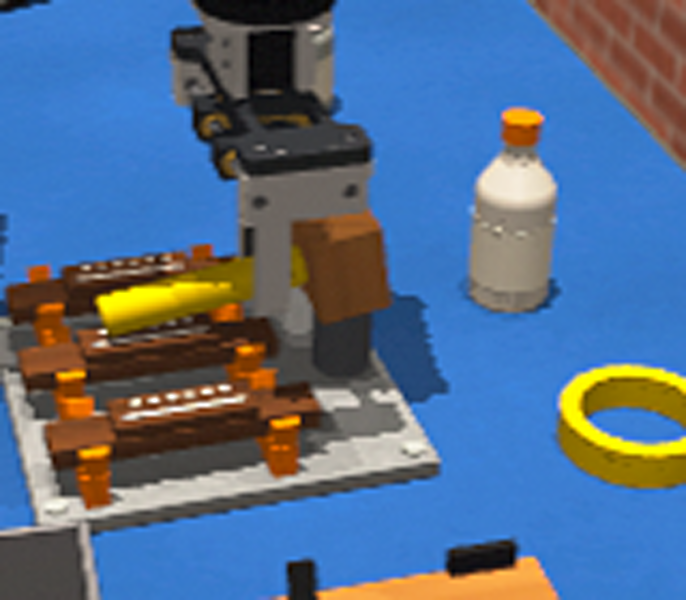

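The force rose steeply from z≈0.092, which means the hard stop was reached. The handle then pivoted slightly in the pads, so the tail is now low. I'll lift, check the pin, and measure the tilt.

```bash
cat > m3.py <<'E'
from h import *
p=jig(.115,0); g=p-.047*np.array([np.cos(JY),np.sin(JY)])
go(g,.20,JY,vel=.15)
RO=np.array([.6475,-.2425]); ry=.025; q=RO-.0475*np.array([np.cos(ry),np.sin(ry)])
r.move_to([*q,.20],quat(ry)); go(q,.12,ry,vel=.2)
print(telemetry.current_opening(),telemetry.current_t())
im=vision.snapshot("side"); cv2.imwrite("pics/side5.png",cv2.resize(im[130:330,210:410,::-1],(600,600),interpolation=cv2.INTER_CUBIC))
for n in ("mallet","mallet_handle","pin_top"): print(n,[(np.round(d["at"],3).tolist(),round(d["score"],2)) for d in models.mark_of(n,"side")])
E
python3 m3.py
```

```text
0.022780056528403998 65.7167
mallet [([0.647, -0.24, 0.118], 0.92)]
mallet_handle [([0.55, -0.244, 0.112], 0.83), ([0.685, 0.384, -0.002], 0.68)]
pin_top [([0.626, -0.005, 0.058], 0.6)]
```

View pics/side5.png

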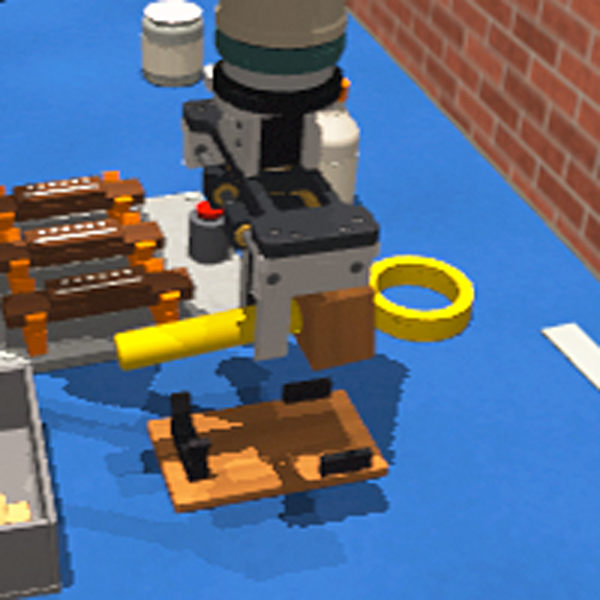

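The pin is home: its red head sits on the housing at (210,212), measured at z≈0.058. The mallet is over the rest and only slightly tilted, so I'll seat it with a guarded descent.

```bash
cat > m4.py <<'E'
from h import *
RO=np.array([.6475,-.2425]); ry=.025; q=RO-.0475*np.array([np.cos(ry),np.sin(ry)])
go(q,.065,ry,vel=.15); print(go(q,.0445,ry,vel=.03,guard=12),telemetry.current_ee_pos(),np.round(telemetry.current_wrist_force(),1))
gripper_to(.045); go(q,.20,ry,vel=.2)
r.move_to([.35,.15,.30],quat(0)); r.hold(.3)
im=vision.snapshot("side"); cv2.imwrite("pics/side6.png",cv2.resize(im[130:380,130:400,::-1],(648,600),interpolation=cv2.INTER_CUBIC))
im=vision.snapshot("top"); cv2.imwrite("pics/top6.png",cv2.resize(im[130:300,190:400,::-1],(741,600),interpolation=cv2.INTER_CUBIC))
for c in ("side","top"):
  for n in ("mallet","mallet_handle","pin_top","bridge0","offcut0"): print(n,[(np.round(d["at"],3).tolist(),round(d["score"],2)) for d in models.mark_of(n,c) if d["score"]>.4])
print(telemetry.current_t())
E
python3 m4.py
```

```text
False [ 0.60032753 -0.24362151  0.04503972] [0.1 2.1 2.8]
mallet [([0.646, -0.241, 0.038], 0.58)]
mallet_handle [([0.553, -0.246, 0.04], 0.8)]
pin_top [([0.776, -0.1, 0.002], 0.67)]
bridge0 [([0.508, -0.015, 0.033], 0.95), ([0.508, 0.059, 0.033], 0.82), ([0.513, -0.084, 0.031], 0.66)]
offcut0 [([0.38, -0.222, 0.004], 0.61), ([0.348, -0.298, 0.007], 0.57), ([0.417, -0.293, 0.008], 0.5)]
mallet [([0.647, -0.241, 0.038], 0.8)]
mallet_handle [([0.551, -0.243, 0.037], 0.79), ([0.777, -0.105, 0.0], 0.52)]
pin_top [([0.646, -0.244, 0.036], 0.46)]
bridge0 [([0.513, -0.017, 0.032], 0.7), ([0.518, -0.092, 0.032], 0.65), ([0.504, 0.059, 0.029], 0.6)]
offcut0 [([0.378, -0.22, 0.001], 0.64), ([0.352, -0.292, 0.002], 0.56), ([0.415, -0.296, 0.006], 0.55)]
71.3917
```

View pics/side6.png

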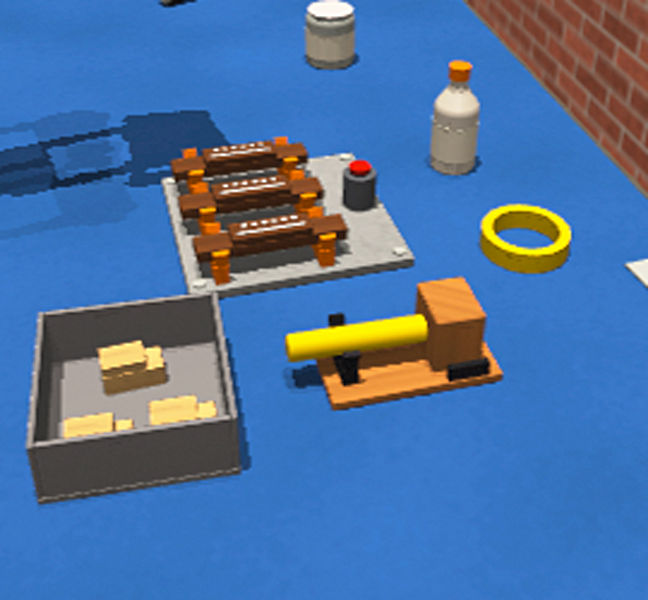

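View pics/top6.png

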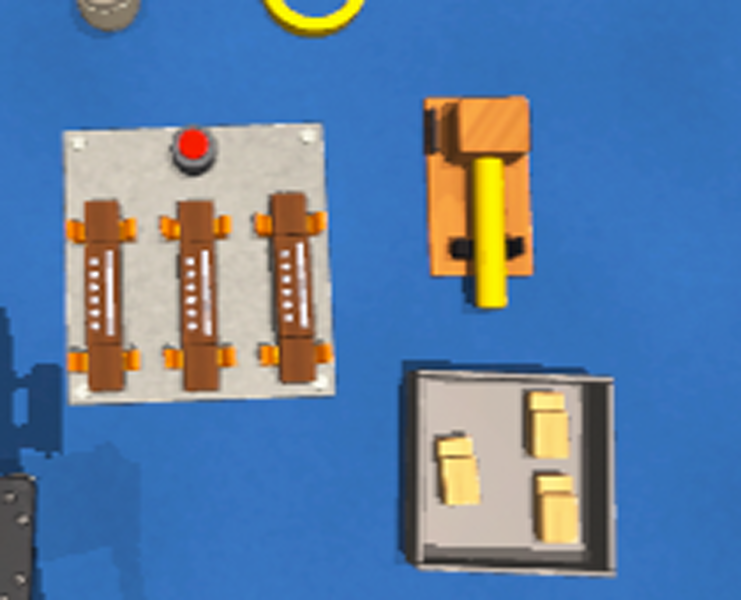

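Everything is in place: the bridges are centred on their saddles, the pin is flush, the mallet's head is between the rails with its handle in the saddle, and the three offcuts are in the box. Handing in.

```bash
python3 -c "
from plant import r; print(r.sign_off())"
```

```text
the job is handed in; nothing more can be done
None
```

I handed the job in at about 71 s of the 210 s allowed. The last pictures show all three offcuts in the scrap box, all three bridges seated, the pin driven home with the mallet, and the mallet in its rest; the sign-off gave no verdict.

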